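Refill the tip box with the tray that fits

ROBOT

A 6-joint arm with a two-finger parallel gripper is mounted at the origin on the work surface. World frame = base frame: x ahead of the robot, y to its left, z up, the work surface at z = 0. Lengths are in m, angles in rad, forces in N, time in s.
With the tool pointing down it reaches from about 0.35 to 0.975 m from the base axis. Payload 4.9 kg.
Tool frame: the origin (TCP) lies at the very end of the fingers, on their centre line; the grasp point (between the pads) lies 19 mm behind it; z points along the fingers, y is the line along which they close (so a half turn about z gives the same grasp; the last joint's range is limited). The gripper opens to 85 mm and grips with 20 to 120 N. Pads are 22 mm wide; open, the fingers measure 114 mm over their backs; the gripper's body (76 mm by 85 mm) begins 54 mm behind the grasp point. The pads swing forward as they close: fully open they stand 13 mm farther back than shut.
Start: joints at [-1.301, 0.053, 1.613, -0, 1.476, -0.119], TCP at [0.237, -0.578, 0.231] pointing down, gripper open.
Joint ranges: [-3.01, 3.01], [-1.01, 2.22], [0.06, 2.58], [-1.02, 4.17], [0.09, 2.62], [-3.14, 3.14]. Speed limits (rad/s): [2.57, 2.57, 3.14, 3.14, 3.14, 3.14].

INTERFACE

Orientations are given as a unit quaternion [w, x, y, z].
In Python, from plant import manip gives the robot as it stands.
- The arm moves only by the tool play_rows, never from a script. Its argument "series" is a list that holds one entry, the list of rows, each a list of 7 numbers: the shift along the world's x, y, z in m, then the turn, a rotation vector about the world's x, y, z in degrees, then the opening, from 0 (shut) to 1 (fully open). In form: [[[dx, dy, dz, rx, ry, rz, grip], ...]]. A call has 1 to 10 rows; each row shifts and turns the commanded pose from where the row before left it; what a row does not reach is not made up. A row lasts 1/10 s, in which the tool goes at most 50 mm and 8.59 degrees, less where a joint would pass 70% of its speed; a pose out of reach is approached as far as the arm can. A call with a gripper value outside its range is refused whole. The fingers move at their own pace and stop on an object; the grip force is fixed at half the most. Time passes only in rows, so rows that do not move let the fingers close. It gives the time, the measured TCP pose, the force, the opening and the grip force at its end, in the units of the state.
- manip.state(): the state, without advancing time (a new reading comes with each control period).
- manip.grab_frame(name): name is "side" or "top" or "wrist"; returns a dict with "frame" (400x640x3 uint8, blue, green, red), "mtx" (3x3 intrinsics, pixels), "R" (3x3) and "t" (3): a world point X has camera coordinates R X + t. Camera axes: x right, y down, z forward; pixel columns grow to the right and rows downward; lengths in m; the calibration is good to about 2 mm. A picture is of the moment at which its call begins. There is no depth.
- manip.job_done(): hands the job in; it is judged then, once.
The state is a dict: "time": time; "joint_pos": joint angles; "joint_vel": joint speeds; "joint_efforts": joint torques, N m; "tool_pos": TCP position; "tool_rot": TCP orientation; "contact_force": force on the tool from outside, world axes, zero at the start; "ft_torque": the same for the moment, N m; "gripper_width": opening from 0.0 (shut) to 1.0 (fully open); "grasp_force": force on a finger pad.
Only numpy, scipy, OpenCV 4.12 (cv2) and the standard library are available. Lean on these libraries where they do the work, as an engineer would, in place of code of your own. Each camera call takes 0.05 s, during which the arm holds its last target. There are 200 camera calls.

TASK

Refill the empty pipette-tip box: open its lid right back, find out by trying them which of the three look-alike trays of tips drops fully home into the box, leave that one seated in it, and close the lid completely. Stand any tray that does not fit back upright on the bench; keep the trays upright all the time so that no tips spill, do not force a tray, and leave the other things on the bench where they are.

Things in the scene. Friction and masses are not known exactly. Their poses are not given: they have to be found in the camera images.
- tip_box: pipette-tip box fixed to the bench: white base, clear blue hinged lid, empty. Origin on the bench under the centre of its mouth; x runs from the front (tab) to the hinge at the back, y along the hinge, z up. Base: x -71 to +63, y +-38.5 mm, with a shoulder 30 mm high; from it rises a neck 104 x 56 mm outside, walls 3 mm, to the rim at 60 mm.
- box_mouth (a point): centre of the box's mouth at rim height, 60 mm above the bench. The mouth is 98 (box x) by 50 mm (box y) inside, with straight walls, 55 mm deep
- lid (a joint): lid angle (rad): 0 closed, 1.9 open against its stop. Loose hinge at the back end: below about 1.1 the lid falls shut by its own weight, beyond that it falls open on to its stop. The lid is a hood 134 x 77 mm, 52 mm deep, 70 g; closed it covers the neck down to the shoulder, its top 82 mm above the bench. It closes only over a tray that is fully home
- lid_hinge (a point): centre of the hinge line, 63 mm behind the centre of the mouth and 30.5 mm above the bench; the hinge line runs along the box's y
- lid_tab (a point): grip point on the tab in the middle of the lid's front wall, 24 mm out from the wall; closed: 158 mm before the hinge line, 25 mm above it. The tab is 32 mm long, 16 mm wide (along the hinge), 6 mm thick, with a 12 mm round bar at its end. Moves with the lid. Pinched from above by its two side faces it turns between the fingers while the lid swings
- tray_1: one of three look-alike trays of 50 yellow tips, standing on the bench: white skirt 46 mm high, its lowest 4 mm tapering in by 3 mm a side; on top a flange 112 x 65 mm, 46 to 54 mm above the foot, then tip collars up to 61 mm. 70 to 140 g. Origin: centre of the foot; x along the 112 mm side, z up; same after a half turn. Grip the flange across its 65 mm. Whether it fits is not told
- tray_2: another of the three look-alike trays: flange, height, origin and axes as tray_1. The skirt of the tray that fits is 94 x 46 mm (2 mm to spare on each side); it sinks in until its flange lies on the rim, its origin then 14 mm above the bench. Whether this one fits is not told
- tray_3: another of the three look-alike trays: flange, height, origin and axes as tray_1. In the two that do not fit, the skirt is 4 mm too big for the mouth in one direction and stops near the top, the flange about 44 mm above the rim. Whether this one fits is not told
- beaker: bystander: small glass beaker, 52 mm across, 72 mm high; origin at the centre of its foot
- bowl: bystander: white bowl, 150 mm across, 70 mm high; origin at the centre of its foot
- vial: bystander: small amber reagent bottle, 54 mm across, 105 mm high; origin at the centre of its foot
- marker: bystander: grey and black marker pen lying on the bench, 124 mm long, 14 mm thick; origin near its middle, on the bench
- timer: bystander: flat white timer, 50 x 75 x 18 mm; origin at the centre of its underside
There are look-alikes about, which are no part of the job. What is shaped like the tray_2 but red is not meant.

How it is judged:
By the outcome, as a careful person would: the job done as asked, in the order asked, and still so for the second after the job is handed in, with the robot touching nothing.
It also fails if it takes over 72 s, if anything falls off the work surface, if the arm or the gripper's body presses on something with over 40 N, if the wrist force passes 120 N, or if a joint passes its speed limit or range.

## Working session

There is one attempt and no reset: what is moved stays moved. The work goes in short steps, Python scripts to look and compute and a tool call to move; the robot and the scene stay as the last step left them, time stands still between calls to the robot, and variables do not carry over. Pictures are saved under pics/ and viewed, at most 10 in all, crops included, and the job is handed in when it is done.

Besides the shell and the picture viewer there is one more tool, called after "Request:" as name(argument=value, ...), one argument or row to a line, values as JSON. play_rows: Moves the arm, as the interface text tells. Its arguments: {"type":"object","properties":{"series":{"type":"array"}},"required":["series"]}

```bash
mkdir -p pics; ls
cat > h.py <<'E'
import numpy as np,cv2
from plant import manip
def grab(n,f=None):
    d=manip.grab_frame(n)
    if f: cv2.imwrite('pics/'+f,d['frame'])
    return d
def ray(d,u,v,z):
    R,t=np.array(d['R']),np.array(d['t']); c=-R.T@t
    r=R.T@np.linalg.inv(d['mtx'])@np.array([u,v,1.])
    return c+r*(z-c[2])/r[2]
def proj(d,X):
    p=d['mtx']@(np.array(d['R'])@np.array(X)+np.array(d['t'])); return p[:2]/p[2]
E
python3 - <<'E'
from h import *
for n in('top','side'):
    d=grab(n,n+'1.png'); np.savez('%s.npz'%n,**{k:np.array(v) for k,v in d.items()}); print(n,-np.array(d['R']).T@d['t'])
print(manip.state())
E
```

```text
pics
top [ 3.94273791e-01 -1.00725966e-03  1.33942496e+00]
side [0.22025323 0.96054012 0.73617172]
{'time': 0.1, 'joint_pos': array([-1.30102728e+00,  5.33035342e-02,  1.61417209e+00,  4.43384378e-06,
        1.47596830e+00, -1.18982700e-01]), 'joint_vel': array([ 0.00046701, -0.0010602 , -0.00345676, -0.00020542, -0.00142886,
       -0.00052417]), 'joint_efforts': array([ 8.13627412e-04, -3.94908285e+01, -3.71359742e+01, -1.33324838e-04,
        3.93962415e-03, -1.52285668e-05]), 'tool_pos': array([ 0.23675691, -0.57781484,  0.23016887]), 'tool_rot': array([-9.23174342e-04,  9.81168034e-01,  1.93153908e-01, -6.75201634e-05]), 'contact_force': array([-0.53343833,  0.46524837,  0.22543817]), 'ft_torque': array([-0.00145725,  0.03508108, -0.01003507]), 'grasp_force': 0.0, 'gripper_width': 0.9981068067605294}
```

View pics/top1.png

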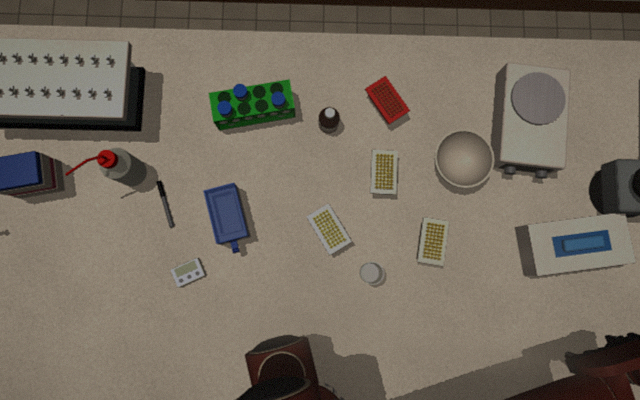

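View pics/side1.png

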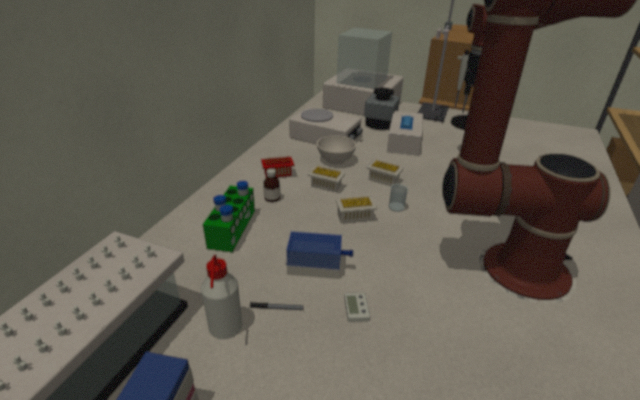

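The top view shows the closed blue box at about (227,214), with its tab at (235,246) towards the robot. The trays are at (329,229), (384,172) and (433,242), the beaker at (371,273), and the red look-alike at (387,100).

```bash
cat > m.py <<'E'
from h import *
d=dict(np.load('top.npz')); f=d['frame']; hsv=cv2.cvtColor(f,cv2.COLOR_BGR2HSV)
m=cv2.inRange(hsv,(18,110,60),(35,255,255)); m=cv2.morphologyEx(m,cv2.MORPH_CLOSE,np.ones((7,7)))
def rep(m,z,amin,box):
    for c in cv2.findContours(m,cv2.RETR_EXTERNAL,cv2.CHAIN_APPROX_NONE)[0]:
        if cv2.contourArea(c)<amin: continue
        x,y,w,h=cv2.boundingRect(c)
        if not(box[0]<x<box[1] and box[2]<y<box[3]): continue
        P=np.array([ray(d,*p[0],z)[:2]*1000 for p in c],np.float32)
        (cx,cy),(a,b),th=cv2.minAreaRect(P)
        if a<b: a,b,th=b,a,th+90
        print('px',x+w/2,y+h/2,'c',round(cx,1),round(cy,1),'size',round(a),round(b),'long axis deg',round((th+90)%180-90,1))
print('trays');rep(m,.060,150,(280,480,120,280))
b=cv2.inRange(hsv,(100,90,40),(130,255,255)); 
o=cv2.morphologyEx(b,cv2.MORPH_OPEN,np.ones((15,15)))
print('lid');rep(o,.082,500,(180,270,160,270))
t=b&~cv2.dilate(o,np.ones((5,5)));print('tab');rep(t,.0555,10,(215,260,230,260))
w=cv2.inRange(hsv,(0,0,110),(40,90,255))
print('white');
for (u,v) in((329,229),(384,172),(433,242)):
    k=np.zeros_like(b);k[v-34:v+34,u-34:u+34]=255
    q=(cv2.inRange(hsv,(0,0,170),(180,60,255))|m)&k;q=cv2.morphologyEx(q,cv2.MORPH_CLOSE,np.ones((5,5)));rep(q,.054,500,(280,480,120,280))
for n,p in dict(beaker=(371,273),bowl=(464,160),vial=(329,119),timer=(187,272),marker=(166,204)).items(): print(n,ray(d,*p,.04).round(3))
E
python3 m.py
```

```text
trays
px 434.0 241.5 c 459.9 -305.3 size 87 41 long axis deg -8.7
px 329.0 229.0 c 484.5 -46.7 size 86 41 long axis deg 31.7
px 384.5 171.5 c 631.9 -182.7 size 87 40 long axis deg -0.0
lid
tab
white
px 329.0 229.0 c 484.9 -47.0 size 87 41 long axis deg 31.7
px 384.5 171.5 c 633.0 -183.5 size 87 40 long axis deg -0.0
px 434.0 241.5 c 460.2 -306.7 size 87 42 long axis deg -8.7
beaker [ 0.378 -0.154  0.04 ]
bowl [ 0.669 -0.391  0.04 ]
vial [ 0.768 -0.043  0.04 ]
timer [0.372 0.3   0.04 ]
marker [0.539 0.362 0.04 ]
```

```bash
cat >> m.py <<'E'
print('----');print(hsv[214,227],hsv[246,235],hsv[195,215],hsv[240,228])
b=cv2.inRange(hsv,(100,90,30),(130,255,255));k=np.zeros_like(b);k[170:262,195:260]=255;b&=k
print(cv2.countNonZero(b)); rep(b,.07,100,(190,270,160,270))
o=cv2.morphologyEx(b,cv2.MORPH_OPEN,np.ones((15,15)));rep(o,.082,100,(190,270,160,270));rep(o,.05,100,(190,270,160,270))
t=cv2.morphologyEx(b&~o,cv2.MORPH_OPEN,np.ones((3,3)));rep(t,.0555,5,(190,270,160,270))
c=f[160:270,180:270];cv2.imwrite('pics/lid.png',cv2.resize(c,None,fx=5.4,fy=5.4,interpolation=cv2.INTER_CUBIC))
E
python3 m.py | sed -n '/----/,$p'
```

```text
----
[112 103 104] [112 138  98] [111 119  90] [113 146  84]
1810
px 226.0 217.5 c 502.7 203.3 size 165 78 long axis deg 16.2
px 216.0 201.5 c 544.1 230.8 size 60 41 long axis deg 2.6
px 216.0 201.5 c 548.0 236.7 size 61 42 long axis deg 2.6
px 229.0 218.0 c 504.0 205.6 size 167 79 long axis deg 16.2
```

View pics/lid.png

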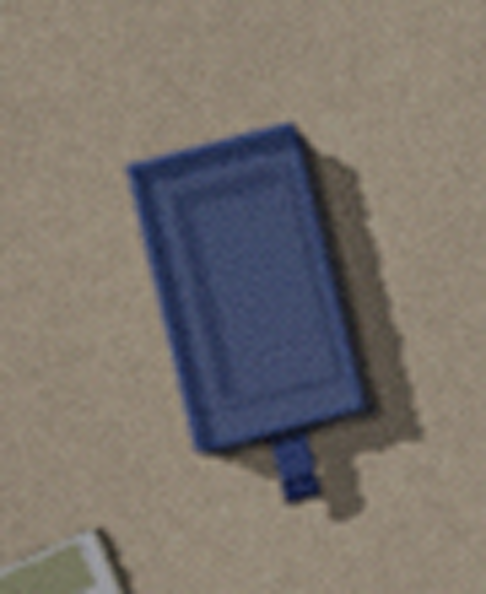

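The enlarged lid shows top-rim corners at about px (204,191), (234,183.5) and (217,243). The tab bar is at about (236,250), and the lid is tilted about 15°.

```bash
cat > m2.py <<'E'
from h import *
d=dict(np.load('top.npz'))
P=lambda x,y,z: ray(d,180+(x+.5)/5.4-.5,160+(y+.5)/5.4-.5,z)*1000
TL,TR,BL=P(130,166,82),0,0
z=.082
TL,TR,BL,bar=P(130,166,z),P(293,126,z),P(202,450,z),P(301,485,.0555)
print(TL,TR,BL,bar)
print(np.linalg.norm(TR-TL),np.linalg.norm(BL-TL))
for v in(TL-BL,TL-TR): print(np.degrees(np.arctan2(v[1],v[0])))
a=TL-BL;a[2]=0;a/=np.linalg.norm(a)
c=(TR+BL)/2; print('lid top centre',c,'dist bar->c along a',(c-bar)@a, 'lateral',np.cross(a,(c-bar))[2])
E
python3 m2.py
```

```text
[569.65397481 260.77784246  82.        ] [589.57565892 188.19395764  82.        ] [442.76901549 222.29807026  82.        ] [428.90796665 181.45645045  55.5       ]
75.26814620977616 132.59142420005728
16.870716222618586
105.34771122586358
lid top centre [516.1723372  205.24601395  82.        ] dist bar->c along a 90.41273343723476 lateral -2.55955696496709
```

Request:
play_rows(
  series=[
    [[0.015,0.038,0,0,0,-0.6,1],[0.015,0.038,0,0,0,-0.6,1],[0.015,0.038,0,0,0,-0.6,1],[0.015,0.038,0,0,0,-0.6,1],[0.015,0.038,0,0,0,-0.6,1],[0.015,0.038,0,0,0,-0.6,1],[0.015,0.038,0,0,0,-0.6,1],[0.015,0.038,0,0,0,-0.6,1],[0.015,0.038,0,0,0,-0.6,1],[0.015,0.038,0,0,0,-0.6,1]],
  ],
)

```text
time: 1.1
tool_pos: [0.387, -0.1966, 0.2309]
tool_rot: [-0.0, 0.99, 0.141, -0.0]
contact_force: [0.5, -0.3, -0.1]
gripper_width: 1.002
grasp_force: 0.0
```

Request:
play_rows(
  series=[
    [[0.004,0.038,0,0,0,0,1],[0.004,0.038,0,0,0,0,1],[0.004,0.038,0,0,0,0,1],[0.004,0.038,0,0,0,0,1],[0.004,0.038,0,0,0,0,1],[0.004,0.038,-0.01,0,0,0,1],[0.004,0.038,-0.02,0,0,0,1],[0.004,0.038,-0.02,0,0,0,1],[0.004,0.038,-0.02,0,0,0,1],[0.004,0.036,-0.01,0,0,0,1]],
  ],
)

```text
time: 2.1
tool_pos: [0.4253, 0.1811, 0.1488]
tool_rot: [0.0, 0.99, 0.142, -0.002]
contact_force: [0.1, -2.1, -0.0]
gripper_width: 1.002
grasp_force: 0.0
```

Run:
```python
from h import *
d=grab('wrist','w1.png'); s=manip.state(); print(s['tool_pos'],s['tool_rot'],s['joint_pos'])
print(proj(d,[.429,.180,.0555]),proj(d,s['tool_pos']), -np.array(d['R']).T@d['t'])
np.savez('w1.npz',**{k:np.array(v) for k,v in d.items()})
```

```text
[0.42481676 0.18479319 0.14771072] [-0.00165395  0.98967561  0.14329796 -0.00226804] [ 0.24714941 -0.28134083  2.06160319  0.00383884  1.36550237  1.52956826]
[320.92225561 201.51851218] [312.43019351 253.08312556] [0.49546555 0.20247339 0.29066045]
```

View pics/w1.png

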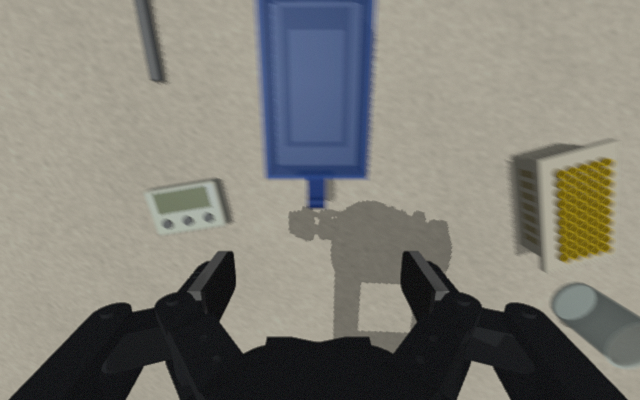

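The wrist view shows the tab straight ahead, its bar at about (316,199), and the lid edges symmetric about u=317, so the yaw is good.

Run:
```python
from h import *
d=dict(np.load('w1.npz')); f=d['frame']; b=cv2.inRange(cv2.cvtColor(f,cv2.COLOR_BGR2HSV),(105,100,30),(130,255,255))
for z,r in((.0555,(185,190,195,200,205)),(.082,(20,60,100,140))):
  for v in r:
    x=np.where(b[v])[0]; 
    if len(x): print(z,v,x.min(),x.max(),ray(d,x.min(),v,z)[:2].round(4),ray(d,x.max(),v,z)[:2].round(4),ray(d,(x.min()+x.max())/2,v,z)[:2].round(4))
```

```text
0.0555 185 310 323 [0.4405 0.1932] [0.4436 0.1825] [0.4421 0.1878]
0.0555 190 310 323 [0.4363 0.192 ] [0.4394 0.1812] [0.4378 0.1866]
0.0555 195 310 323 [0.432  0.1907] [0.4351 0.18  ] [0.4336 0.1853]
0.0555 200 310 322 [0.4276 0.1895] [0.4306 0.1795] [0.4291 0.1845]
0.0555 205 310 322 [0.4233 0.1883] [0.4262 0.1782] [0.4247 0.1832]
0.082 20 260 370 [0.5428 0.2552] [0.5629 0.187 ] [0.5529 0.2211]
0.082 60 262 369 [0.5203 0.2487] [0.5405 0.1798] [0.5304 0.2142]
0.082 100 265 367 [0.4963 0.2409] [0.5163 0.1727] [0.5063 0.2068]
0.082 140 267 365 [0.4701 0.2333] [0.4901 0.1651] [0.4801 0.1992]
```

Request:
play_rows(
  series=[
    [[0.003,0.0,-0.02,0,0,0,1],[0,0,-0.03,0,0,0,1],[0,0,-0.03,0,0,0,1],[0,0,-0.03,0,0,0,1],[0,0,0,0,0,0,1],[0,0,0,0,0,0,1]],
  ],
)

```text
time: 2.75
tool_pos: [0.4295, 0.1795, 0.0412]
tool_rot: [0.0, 0.99, 0.142, -0.001]
contact_force: [-0.2, 0.4, 1.1]
gripper_width: 1.005
grasp_force: 0.0
```

Request:
play_rows(
  series=[
    [[0,0.004,-0.004,0,0,0,1],[0,0,0,0,0,0,0.1],[0,0,0,0,0,0,0.1],[0,0,0,0,0,0,0.1],[0,0,0,0,0,0,0.1],[0,0,0,0,0,0,0.1],[0,0,0,0,0,0,0.1]],
  ],
)

```text
time: 3.45
tool_pos: [0.4306, 0.1819, 0.0378]
tool_rot: [0.002, 0.99, 0.142, 0.0]
contact_force: [-0.0, -7.7, 2.5]
gripper_width: 0.175
grasp_force: 58.5
```

Run:
```python
import numpy as np
th=np.radians(9+np.linspace(0,106,21)); p=np.c_[-np.cos(th),np.sin(th)]*.160; d=np.diff(p,axis=0)
for a,b in d: print([round(a*.959,4),round(a*.284,4),round(b,4)])
```

```text
[np.float64(0.0029), np.float64(0.0008), np.float64(0.0145)]
[np.float64(0.0041), np.float64(0.0012), np.float64(0.0142)]
[np.float64(0.0054), np.float64(0.0016), np.float64(0.0137)]
[np.float64(0.0066), np.float64(0.0019), np.float64(0.0131)]
[np.float64(0.0077), np.float64(0.0023), np.float64(0.0124)]
[np.float64(0.0088), np.float64(0.0026), np.float64(0.0116)]
[np.float64(0.0098), np.float64(0.0029), np.float64(0.0107)]
[np.float64(0.0107), np.float64(0.0032), np.float64(0.0098)]
[np.float64(0.0115), np.float64(0.0034), np.float64(0.0087)]
[np.float64(0.0122), np.float64(0.0036), np.float64(0.0075)]
[np.float64(0.0128), np.float64(0.0038), np.float64(0.0063)]
[np.float64(0.0133), np.float64(0.0039), np.float64(0.0051)]
[np.float64(0.0137), np.float64(0.0041), np.float64(0.0038)]
[np.float64(0.014), np.float64(0.0041), np.float64(0.0024)]
[np.float64(0.0142), np.float64(0.0042), np.float64(0.0011)]
[np.float64(0.0142), np.float64(0.0042), np.float64(-0.0003)]
[np.float64(0.0141), np.float64(0.0042), np.float64(-0.0017)]
[np.float64(0.0139), np.float64(0.0041), np.float64(-0.003)]
[np.float64(0.0136), np.float64(0.004), np.float64(-0.0043)]
[np.float64(0.0131), np.float64(0.0039), np.float64(-0.0056)]
```

Request:
play_rows(
  series=[
    [[0.003,-0.001,0.0145,0,0,0,0.1],[0.004,0.001,0.014,0,0,0,0.1],[0.0055,0.0015,0.0135,0,0,0,0.1],[0.0065,0.002,0.013,0,0,0,0.1],[0.0077,0.0023,0.0125,0,0,0,0.1],[0.0088,0.0026,0.0116,0,0,0,0.1],[0.0098,0.003,0.0107,0,0,0,0.1],[0.0107,0.003,0.0098,0,0,0,0.1],[0.0115,0.0034,0.0087,0,0,0,0.1],[0.0122,0.0036,0.0075,0,0,0,0.1]],
  ],
)

```text
time: 4.45
tool_pos: [0.5091, 0.2048, 0.1528]
tool_rot: [0.0, 0.99, 0.142, -0.002]
contact_force: [1.5, -1.3, -6.2]
gripper_width: 0.172
grasp_force: 59.1
```

Good, low forces. Continue.

Request:
play_rows(
  series=[
    [[0.0128,0.004,0.0063,0,0,0,0.1],[0.0133,0.004,0.005,0,0,0,0.1],[0.0137,0.004,0.0038,0,0,0,0.1],[0.014,0.004,0.0024,0,0,0,0.1],[0.0142,0.004,0.001,0,0,0,0.1],[0.0142,0.004,0,0,0,0,0.1],[0.014,0.004,-0.0017,0,0,0,0.1],[0.014,0.004,-0.003,0,0,0,0.1],[0.0136,0.004,-0.0043,0,0,0,0.1],[0.013,0.004,-0.0056,0,0,0,0.1]],
  ],
)

```text
time: 5.45
tool_pos: [0.6464, 0.2451, 0.1572]
tool_rot: [0.0, 0.99, 0.142, -0.002]
contact_force: [-2.2, -1.3, 0.9]
gripper_width: 0.171
grasp_force: 58.3
```

Request:
play_rows(
  series=[
    [[0,0,0,0,0,0,0.1],[0,0,0,0,0,0,0.6],[0,0,0,0,0,0,0.6],[0,0,0,0,0,0,0.6],[0,0,0.03,0,0,0,0.8],[0,0,0.03,0,0,0,0.9],[0,0,0.03,0,0,0,1]],
  ],
)

```text
time: 6.15
tool_pos: [0.646, 0.245, 0.2484]
tool_rot: [-0.0, 0.99, 0.142, 0.0]
contact_force: [-0.1, -0.1, -0.0]
gripper_width: 0.995
grasp_force: 0.0
```

Request:
play_rows(
  series=[
    [[-0.02,-0.0365,0,0,0,1.9,1],[-0.02,-0.0365,0,0,0,1.9,1],[-0.02,-0.0365,0,0,0,1.9,1],[-0.02,-0.0365,-0.01,0,0,1.9,1],[-0.02,-0.0365,-0.02,0,0,1.9,1],[-0.02,-0.0365,-0.02,0,0,1.9,1],[-0.02,-0.0365,-0.02,0,0,1.9,1],[-0.0215,-0.0365,-0.02,0,0,1.9,1],[0,0,0,0,0,0,1],[0,0,0,0,0,0,1]],
  ],
)

```text
time: 7.15
tool_pos: [0.4845, -0.0474, 0.1571]
tool_rot: [-0.0, 0.963, 0.27, 0.0]
contact_force: [0.3, -0.2, 0.6]
gripper_width: 1.003
grasp_force: 0.0
```

```bash
cat > tray.py <<'E'
from h import *
import sys
def tray(n='wrist',z=.0605,d=None,lo=300,near=None):
    d=d or grab(n); f=d['frame']; m=cv2.inRange(cv2.cvtColor(f,cv2.COLOR_BGR2HSV),(18,110,50),(35,255,255)); m=cv2.morphologyEx(m,cv2.MORPH_CLOSE,np.ones((9,9)))
    for c in cv2.findContours(m,cv2.RETR_EXTERNAL,cv2.CHAIN_APPROX_NONE)[0]:
        if cv2.contourArea(c)<lo: continue
        x,y,w,h=cv2.boundingRect(c)
        if x==0 or y==0 or x+w>=640 or y+h>=400: continue
        P=np.array([ray(d,*p[0],z)[:2]*1000 for p in c],np.float32)
        (cx,cy),(a,b),th=cv2.minAreaRect(P)
        if a<b: a,b,th=b,a,th+90
        print(n,'c',round(cx,1),round(cy,1),'size',round(a),round(b),'deg',round((th+90)%180-90,1))
    return d
if __name__=='__main__':
    s=manip.state(); print(s['time'],s['tool_pos'].round(4),'yaw',np.degrees(2*np.arctan2(s['tool_rot'][2],s['tool_rot'][1])).round(1))
    tray('wrist')
E
python3 tray.py
python3 - <<'E'
from h import *
a=grab('top');b=grab('side'); np.savez('t2.npz',**{k:np.array(v) for k,v in a.items()})
c=cv2.resize(a['frame'][130:270,180:340],None,fx=2.5,fy=2.5); s=cv2.resize(b['frame'][200:340,250:410],None,fx=2.5,fy=2.5)
cv2.imwrite('pics/o2.png',np.hstack([c,s]))
E
```

```text
7.15 [ 0.4845 -0.0474  0.1571] yaw 31.4
wrist c 484.7 -46.0 size 88 43 deg 32.2
wrist c 631.6 -180.9 size 89 47 deg -1.7
```

View pics/o2.png

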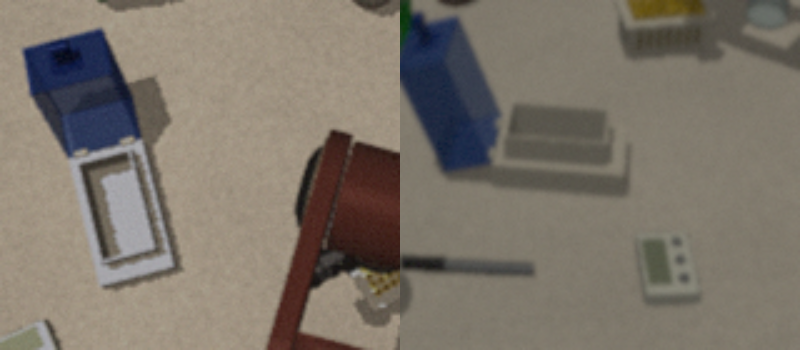

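The lid is open on its stop, and the mouth is visible with its centre at crop (128,205), which is top px of about (231,212). Next I grasp the first tray.

Request:
play_rows(
  series=[
    [[0,0.001,-0.03,0,0,0.5,1],[0,0,-0.035,0,0,0,1],[0,0,-0.035,0,0,0,1],[0,0,-0.032,0,0,0,1],[0,0,0,0,0,0,0.6],[0,0,0,0,0,0,0.6],[0,0,0,0,0,0,0.6],[0,0,0,0,0,0,0.6]],
  ],
)

```text
time: 8.1
tool_pos: [0.4868, -0.0462, 0.0274]
tool_rot: [0.001, 0.961, 0.276, 0.002]
contact_force: [-0.3, -0.1, -1.3]
gripper_width: 0.746
grasp_force: 65.8
```

Run:
```python
from h import *
d=dict(np.load('t2.npz'));f=d['frame'];h=cv2.cvtColor(f,cv2.COLOR_BGR2HSV)
# neck rim outline via crop scale 2.5 offset (180,130)
P=lambda x,y,z: (ray(d,180+(x+.5)/2.5-.5,130+(y+.5)/2.5-.5,z)*1000).round(1)
for p in((78,163),(132,150),(104,264),(160,249)): print(P(*p,.060))
print('base front corners z=.03',P(102,286,.03),P(176,268,.03))
```

```text
[561.7 246.9  60. ]
[575.9 194.1  60. ]
[462.4 216.6  60. ]
[478.3 162.4  60. ]
base front corners z=.03 [442.  222.7  30. ] [461.5 149.5  30. ]
```

Request:
play_rows(
  series=[
    [[0,0,0.03,0,0,0,0.6],[0,0,0.04,0,0,0,0.6],[0,0,0.04,0,0,0,0.6],[-0.008,0.03,0.02,0,0,-2.2,0.6],[-0.008,0.033,0,0,0,-2.2,0.6],[-0.008,0.033,0,0,0,-2.2,0.6],[-0.008,0.033,0,0,0,-2.2,0.6],[-0.008,0.033,0,0,0,-2.2,0.6],[-0.008,0.033,0,0,0,-2.2,0.6],[-0.009,0.032,0,0,0,-2.2,0.6]],
  ],
)

```text
time: 9.1
tool_pos: [0.4281, 0.1826, 0.1568]
tool_rot: [-0.0, 0.99, 0.143, 0.002]
contact_force: [-0.2, -0.0, -0.8]
gripper_width: 0.748
grasp_force: 66.5
```

Request:
play_rows(
  series=[
    [[0,0,0,0,0,0,0.6],[0,0,0,0,0,0,0.6]],
  ],
)

```text
time: 9.3
tool_pos: [0.4282, 0.1815, 0.1562]
tool_rot: [0.0, 0.989, 0.145, 0.001]
contact_force: [0.6, 0.1, -0.7]
gripper_width: 0.748
grasp_force: 66.5
```

Run:
```python
from h import *
d=grab('wrist','w2.png'); s=manip.state(); print(s['time'],s['tool_pos'].round(4),'yaw',np.degrees(2*np.arctan2(s['tool_rot'][2],s['tool_rot'][1])).round(1),s['gripper_width'],s['contact_force'])
np.savez('w2.npz',**{k:np.array(v) for k,v in d.items()})
```

```text
9.35 [0.4284 0.1809 0.156 ] yaw 16.6 0.7470848186462193 [ 0.43550868  0.20209354 -1.94862067]
```

View pics/w2.png

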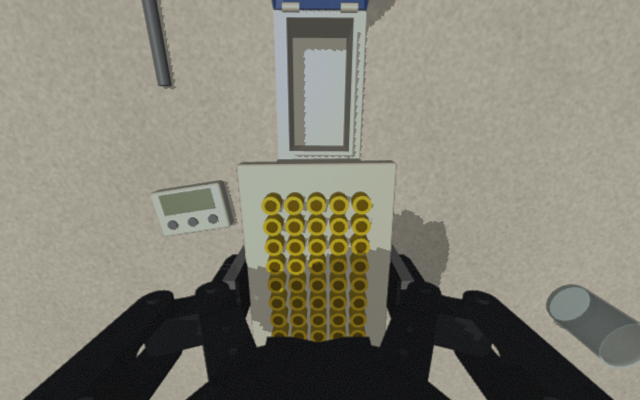

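The wrist view shows the open mouth ahead, with inner corners at about (287,15), (355,15), (289,152) and (350,152). The tray is held square in the fingers.

Run:
```python
from h import *
d=dict(np.load('w2.npz')); f=d['frame']
g=cv2.cvtColor(f,cv2.COLOR_BGR2GRAY)
for v in(60,90,120): print(v,g[v,270:375].tolist())
cv2.imwrite('pics/w2c.png',cv2.resize(f[0:170,260:385],None,fx=3.5,fy=3.5,interpolation=cv2.INTER_CUBIC))
```

```text
60 [163, 162, 159, 159, 159, 172, 176, 177, 176, 177, 175, 175, 178, 176, 178, 178, 172, 118, 76, 68, 70, 71, 78, 115, 124, 125, 124, 123, 123, 123, 124, 123, 124, 124, 142, 171, 177, 176, 177, 176, 174, 176, 178, 177, 174, 176, 174, 175, 176, 176, 176, 176, 176, 176, 176, 174, 174, 176, 175, 176, 175, 177, 175, 177, 174, 175, 175, 174, 176, 177, 174, 176, 176, 175, 174, 158, 108, 84, 84, 83, 80, 88, 151, 173, 176, 171, 141, 124, 121, 135, 168, 174, 174, 169, 135, 153, 165, 163, 161, 157, 156, 156, 156, 157, 157]
90 [157, 157, 158, 163, 165, 165, 173, 175, 178, 178, 176, 177, 177, 176, 177, 177, 177, 159, 105, 71, 71, 70, 73, 99, 118, 124, 125, 125, 123, 124, 124, 125, 124, 127, 139, 167, 176, 176, 175, 176, 176, 175, 177, 176, 177, 176, 175, 174, 175, 176, 174, 176, 175, 176, 174, 176, 173, 174, 175, 176, 175, 176, 175, 176, 174, 175, 175, 176, 176, 176, 176, 176, 177, 175, 162, 112, 83, 82, 83, 82, 92, 156, 176, 176, 165, 135, 123, 134, 166, 175, 175, 174, 150, 122, 146, 158, 160, 160, 160, 162, 160, 160, 159, 158, 159]
120 [161, 160, 159, 159, 161, 160, 162, 171, 177, 175, 177, 175, 175, 175, 175, 175, 177, 176, 136, 87, 69, 70, 72, 77, 114, 124, 126, 124, 125, 125, 123, 124, 124, 127, 163, 176, 177, 175, 177, 176, 176, 175, 176, 175, 176, 174, 176, 175, 176, 176, 175, 174, 175, 175, 175, 175, 175, 176, 174, 175, 175, 176, 174, 175, 174, 175, 175, 175, 175, 175, 175, 176, 175, 167, 115, 84, 82, 81, 82, 98, 161, 175, 174, 157, 133, 161, 173, 176, 174, 175, 172, 134, 124, 150, 156, 156, 154, 155, 156, 162, 164, 165, 162, 159, 156]
```

View pics/w2c.png

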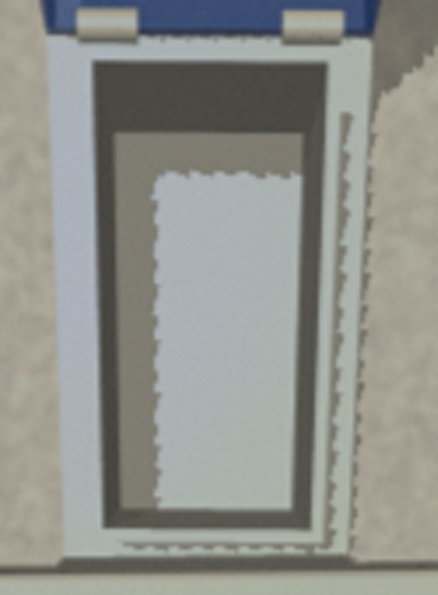

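The mouth's inner corners are clear in the crop: (93,62), (327,63), (105,526) and (309,528).

Run:
```python
from h import *
d=dict(np.load('w2.npz'))
P=lambda x,y,z: ray(d,260+(x+.5)/3.5-.5,(y+.5)/3.5-.5,z)*1000
TL,TR,BL,BR=[P(x,y,.060) for x,y in((93,62),(327,63),(105,526),(309,528))]
n=np.linalg.norm; print([p.round(1)[:2] for p in (TL,TR,BL,BR)],n(TL-TR),n(BL-BR),n(TL-BL),n(TR-BR))
v=(TL+TR-BL-BR)/2; print('c',(TL+TR+BL+BR)[:2]/4,np.degrees(np.arctan2(v[1],v[0])), [np.degrees(np.arctan2(*(a-b)[1::-1])) for a,b in((TL,BL),(TR,BR),(TL,TR),(BL,BR))])
# held tray flange front edge corners at z=flange top
s=manip.state()
for z in(.18,.183): print('flange front', [ray(d,u,v,z)[:2].round(4) for u,v in((238,164),(396,162))])
```

```text
[array([559.7, 246. ]), array([573.8, 198.6]), array([467. , 218.3]), array([480.6, 171.5])] 49.38162838502686 48.75741070551806 96.73875612860728 97.05183145642644
c [520.30894115 208.59151491] 16.42859678722446 [np.float64(16.613557684422492), np.float64(16.244232549490068), np.float64(106.5452614012323), np.float64(106.17885132557655)]
flange front [array([0.4704, 0.23  ]), array([0.4904, 0.1666])]
flange front [array([0.4711, 0.2293]), array([0.4906, 0.1675])]
```

Request:
play_rows(
  series=[
    [[0.023,0.0065,0,0,0,0,0.6],[0.023,0.0065,0,0,0,0,0.6],[0.023,0.0065,0,0,0,0,0.6],[0.0244,0.007,0,0,0,-0.2,0.6],[0,0,-0.025,0,0,0,0.6],[0,0,-0.025,0,0,0,0.6],[0,0,-0.01,0,0,0,0.6],[0,0,0,0,0,0,0.6],[0,0,0,0,0,0,0.6]],
  ],
)

```text
time: 10.25
tool_pos: [0.522, 0.2071, 0.096]
tool_rot: [-0.0, 0.99, 0.142, 0.001]
contact_force: [-0.3, 0.0, -0.2]
gripper_width: 0.741
grasp_force: 66.5
```

Request:
play_rows(
  series=[
    [[0,0,-0.004,0,0,0,0.6],[0,0,-0.003,0,0,0,0.6],[0,0,-0.003,0,0,0,0.6],[0,0,-0.003,0,0,0,0.6],[0,0,-0.002,0,0,0,0.6],[0,0,0,0,0,0,0.6]],
  ],
)

```text
time: 10.85
tool_pos: [0.5211, 0.2076, 0.0824]
tool_rot: [0.0, 0.99, 0.143, -0.001]
contact_force: [-8.3, -3.5, 13.3]
gripper_width: 0.749
grasp_force: 67.9
```

Request:
play_rows(
  series=[
    [[-0.0015,-0.0005,0.002,0,0,0,0.6],[0,0,0,0,0,0,0.6],[0,0,0,0,0,0,0.6]],
  ],
)

```text
time: 11.15
tool_pos: [0.5207, 0.2074, 0.0827]
tool_rot: [-0.0, 0.99, 0.142, 0.001]
contact_force: [2.1, 0.7, 2.8]
gripper_width: 0.747
grasp_force: 66.8
```

Request:
play_rows(
  series=[
    [[0,0,-0.002,0,0,0,0.6],[0,0,-0.002,0,0,0,0.6],[0,0,0,0,0,0,0.6]],
  ],
)

```text
time: 11.45
tool_pos: [0.521, 0.2075, 0.0819]
tool_rot: [-0.0, 0.99, 0.142, 0.001]
contact_force: [-7.6, -2.3, 19.1]
gripper_width: 0.746
grasp_force: 68.4
```

Request:
play_rows(
  series=[
    [[0,0,0.004,0,0,0,0.6],[-0.0015,-0.0004,0,0,0,0,0.6],[0,0,-0.002,0,0,0,0.6],[0,0,-0.002,0,0,0,0.6],[0,0,0,0,0,0,0.6]],
  ],
)

```text
time: 11.95
tool_pos: [0.5211, 0.2074, 0.0819]
tool_rot: [-0.0, 0.99, 0.142, 0.003]
contact_force: [-0.2, -0.6, 15.9]
gripper_width: 0.746
grasp_force: 68.1
```

Axial force is balanced and it still stops about 5 mm in, so this tray is too long. I put it back.

Request:
play_rows(
  series=[
    [[0,0,0.03,0,0,0,0.6],[0,0,0.04,0,0,0,0.6],[-0.004,-0.036,0,0,0,2.2,0.6],[-0.004,-0.036,0,0,0,2.2,0.6],[-0.004,-0.036,0,0,0,2.2,0.6],[-0.004,-0.036,0,0,0,2.2,0.6],[-0.005,-0.036,0,0,0,2.2,0.6],[-0.005,-0.036,0,0,0,2.2,0.6],[-0.005,-0.037,0,0,0,2.2,0.6],[0,0,0,0,0,0,0.6]],
  ],
)

```text
time: 12.95
tool_pos: [0.4854, -0.0493, 0.1461]
tool_rot: [-0.0, 0.962, 0.272, -0.002]
contact_force: [-0.4, 0.4, -1.0]
gripper_width: 0.748
grasp_force: 67.1
```

Request:
play_rows(
  series=[
    [[0,0,-0.03,0,0,0,0.6],[0,0,-0.035,0,0,0,0.6],[0,0,-0.035,0,0,0,0.6],[0,0,-0.013,0,0,0,0.6],[0,0,-0.005,0,0,0,0.6],[0,0,0,0,0,0,0.6]],
  ],
)

```text
time: 13.55
tool_pos: [0.4872, -0.046, 0.0299]
tool_rot: [-0.0, 0.962, 0.274, -0.0]
contact_force: [0.3, 0.1, -0.1]
gripper_width: 0.747
grasp_force: 67.0
```

Request:
play_rows(
  series=[
    [[0,0,-0.002,0,0,0,0.6],[0,0,-0.0015,0,0,0,0.6],[0,0,-0.0015,0,0,0,0.6],[0,0,0,0,0,0,0.6]],
  ],
)

```text
time: 13.95
tool_pos: [0.4876, -0.0464, 0.0255]
tool_rot: [0.0, 0.962, 0.274, 0.0]
contact_force: [-0.3, 0.3, -2.1]
gripper_width: 0.749
grasp_force: 67.0
```

Request:
play_rows(
  series=[
    [[0,0,-0.001,0,0,0,0.6],[0,0,-0.001,0,0,0,0.6],[0,0,0,0,0,0,0.6],[0,0,0,0,0,0,0.85],[0,0,0,0,0,0,1],[0,0,0,0,0,0,1],[0,0,0.03,0,0,0,1],[0,0,0.04,0,0,0,1],[0,0,0.04,0,0,0,1],[0,0,0.02,0,0,0,1]],
  ],
)

```text
time: 14.95
tool_pos: [0.489, -0.0468, 0.157]
tool_rot: [0.001, 0.962, 0.274, 0.002]
contact_force: [-0.1, 0.3, -0.2]
gripper_width: 1.0
grasp_force: 0.0
```

Request:
play_rows(
  series=[
    [[0.018,-0.017,0,0,0,-4.2,1],[0.018,-0.017,0,0,0,-4.2,1],[0.018,-0.017,0,0,0,-4.2,1],[0.018,-0.017,0,0,0,-4.2,1],[0.018,-0.017,0,0,0,-4.2,1],[0.018,-0.017,0,0,0,-4.2,1],[0.018,-0.017,0,0,0,-4.2,1],[0.018,-0.017,0,0,0,-4.2,1],[0,0,0,0,0,0,1],[0,0,0,0,0,0,1]],
  ],
)

```text
time: 15.95
tool_pos: [0.631, -0.1824, 0.1523]
tool_rot: [-0.0, 1.0, -0.016, -0.001]
contact_force: [0.1, 0.8, 0.2]
gripper_width: 0.997
grasp_force: 0.0
```

```bash
python3 tray.py; python3 -c "
from tray import *
tray('top')"
```

```text
15.95 [ 0.631  -0.1824  0.1523] yaw -1.8
wrist c 631.5 -182.8 size 88 43 deg -1.8
top c 460.0 -304.5 size 86 43 deg -8.4
top c 488.8 -46.6 size 86 41 deg 33.4
```

Request:
play_rows(
  series=[
    [[0,0,-0.03,0,0,0,1],[0,0,-0.035,0,0,0,1],[0,0,-0.035,0,0,0,1],[0,0,-0.026,0,0,0,1],[0,0,0,0,0,0,0.6],[0,0,0,0,0,0,0.6],[0,0,0,0,0,0,0.6],[0,0,0,0,0,0,0.6]],
  ],
)

```text
time: 16.85
tool_pos: [0.6327, -0.1828, 0.0295]
tool_rot: [0.001, 1.0, -0.016, 0.002]
contact_force: [-0.7, -0.4, -1.5]
gripper_width: 0.748
grasp_force: 65.7
```

Request:
play_rows(
  series=[
    [[0,0,0.03,0,0,0,0.6],[0,0,0.04,0,0,0,0.6],[-0.01,0.02,0.04,0,0,0,0.6],[-0.016,0.036,0.015,0,0,2,0.6],[-0.017,0.036,0,0,0,2,0.6],[-0.017,0.036,0,0,0,2,0.6],[-0.017,0.036,0,0,0,2,0.6],[-0.017,0.036,0,0,0,2,0.6],[-0.017,0.036,0,0,0,2,0.6],[0,0.036,0,0,0,2,0.6]],
  ],
)

```text
time: 17.85
tool_pos: [0.5191, 0.091, 0.1534]
tool_rot: [0.0, 0.994, 0.107, 0.001]
contact_force: [0.6, 0.5, -0.9]
gripper_width: 0.743
grasp_force: 66.2
```

Request:
play_rows(
  series=[
    [[0,0.036,0,0,0,2.1,0.6],[0,0.036,0,0,0,2.1,0.6],[0,0.036,0,0,0,0,0.6],[0,0.01,-0.02,0,0,0,0.6],[0,0,-0.025,0,0,0,0.6],[0,0,0,0,0,0,0.6],[0,0,0,0,0,0,0.6]],
  ],
)

```text
time: 18.55
tool_pos: [0.5204, 0.2076, 0.1078]
tool_rot: [0.0, 0.99, 0.142, 0.0]
contact_force: [0.3, -0.0, -1.4]
gripper_width: 0.745
grasp_force: 66.2
```

Request:
play_rows(
  series=[
    [[0.001,0,-0.008,0,0,0,0.6],[0,0,-0.004,0,0,0,0.6],[0,0,-0.004,0,0,0,0.6],[0,0,-0.003,0,0,0,0.6],[0,0,-0.003,0,0,0,0.6],[0,0,-0.002,0,0,0,0.6],[0,0,0,0,0,0,0.6]],
  ],
)

```text
time: 19.25
tool_pos: [0.521, 0.2076, 0.0831]
tool_rot: [0.0, 0.99, 0.142, -0.001]
contact_force: [-2.5, -0.9, 1.3]
gripper_width: 0.746
grasp_force: 66.5
```

Request:
play_rows(
  series=[
    [[-0.001,-0.0003,0,0,0,0,0.6],[0,0,-0.003,0,0,0,0.6],[0,0,-0.002,0,0,0,0.6],[0,0,0,0,0,0,0.6]],
  ],
)

```text
time: 19.65
tool_pos: [0.5199, 0.2073, 0.0811]
tool_rot: [0.0, 0.99, 0.143, -0.001]
contact_force: [-14.3, -4.7, 18.7]
gripper_width: 0.746
grasp_force: 68.2
```

Request:
play_rows(
  series=[
    [[0,0,0.004,0,0,0,0.6],[-0.002,-0.0006,0,0,0,0,0.6],[0,0,0,0,0,0,0.6],[0,0,-0.003,0,0,0,0.6],[0,0,-0.002,0,0,0,0.6],[0,0,0,0,0,0,0.6]],
  ],
)

```text
time: 20.25
tool_pos: [0.5177, 0.2066, 0.076]
tool_rot: [0.0, 0.99, 0.142, -0.001]
contact_force: [-0.2, -1.1, -1.3]
gripper_width: 0.746
grasp_force: 66.3
```

Now it slides in freely. Continue down slowly.

Request:
play_rows(
  series=[
    [[0,0,-0.005,0,0,0,0.6],[0,0,-0.005,0,0,0,0.6],[0,0,-0.005,0,0,0,0.6],[0,0,-0.005,0,0,0,0.6],[0,0,0,0,0,0,0.6]],
  ],
)

```text
time: 20.75
tool_pos: [0.5175, 0.2066, 0.0558]
tool_rot: [0.0, 0.99, 0.142, -0.001]
contact_force: [-0.3, 0.3, -0.8]
gripper_width: 0.745
grasp_force: 66.3
```

Request:
play_rows(
  series=[
    [[0,0,-0.005,0,0,0,0.6],[0,0,-0.003,0,0,0,0.6],[0,0,-0.002,0,0,0,0.6],[0,0,-0.001,0,0,0,0.6],[0,0,0,0,0,0,0.6]],
  ],
)

```text
time: 21.25
tool_pos: [0.5182, 0.2068, 0.0458]
tool_rot: [0.0, 0.99, 0.142, -0.0]
contact_force: [-0.5, -0.0, -1.3]
gripper_width: 0.747
grasp_force: 66.3
```

Request:
play_rows(
  series=[
    [[0,0,-0.001,0,0,0,0.6],[0,0,-0.001,0,0,0,0.6],[0,0,-0.001,0,0,0,0.6],[0,0,0,0,0,0,0.6]],
  ],
)

```text
time: 21.65
tool_pos: [0.5182, 0.2067, 0.0429]
tool_rot: [-0.0, 0.99, 0.142, -0.0]
contact_force: [-0.0, 0.0, -1.3]
gripper_width: 0.747
grasp_force: 66.3
```

Request:
play_rows(
  series=[
    [[0,0,-0.001,0,0,0,0.6],[0,0,-0.001,0,0,0,0.6],[0,0,-0.001,0,0,0,0.6],[0,0,0,0,0,0,0.6]],
  ],
)

```text
time: 22.05
tool_pos: [0.5183, 0.2068, 0.04]
tool_rot: [-0.0, 0.99, 0.142, -0.0]
contact_force: [-0.4, 0.3, -1.1]
gripper_width: 0.745
grasp_force: 66.3
```

Request:
play_rows(
  series=[
    [[0,0,-0.001,0,0,0,0.6],[0,0,-0.001,0,0,0,0.6],[0,0,0,0,0,0,0.6],[0,0,0,0,0,0,0.8],[0,0,0,0,0,0,0.9],[0,0,0,0,0,0,1],[0,0,0,0,0,0,1],[0,0,0.03,0,0,0,1],[0,0,0.03,0,0,0,1]],
  ],
)

```text
time: 22.95
tool_pos: [0.517, 0.2064, 0.0971]
tool_rot: [0.0, 0.99, 0.142, -0.002]
contact_force: [0.0, 0.8, 0.1]
gripper_width: 0.997
grasp_force: 0.0
```

Request:
play_rows(
  series=[
    [[0,0,0.03,0,0,0,1],[-0.02,-0.03,0.02,0,0,0,1],[-0.03,-0.03,0,0,0,0,1],[-0.03,-0.03,0,0,0,0,1],[-0.01,-0.03,0,0,0,0,1],[0,0,0,0,0,0,1],[0,0,0,0,0,0,1]],
  ],
)

```text
time: 23.65
tool_pos: [0.4284, 0.0866, 0.1481]
tool_rot: [-0.0, 0.99, 0.142, 0.0]
contact_force: [0.3, 0.2, -0.1]
gripper_width: 0.998
grasp_force: 0.0
```

Run:
```python
from tray import *
a=grab('top');b=grab('side');w=grab('wrist')
for z in(.0755,.1): print(z);tray('top',z,a)
print(manip.state()['tool_pos'])
c=cv2.resize(a['frame'][140:260,190:310],None,fx=3,fy=3); s=cv2.resize(b['frame'][200:320,260:380],None,fx=3,fy=3)
cv2.imwrite('pics/o3.png',np.hstack([c,s]))
```

```text
0.0755
top c 459.1 -301.6 size 86 41 deg -8.7
top c 487.6 -45.9 size 85 41 deg 32.6
top c 522.2 207.2 size 86 42 deg 16.6
0.1
top c 457.8 -295.8 size 84 40 deg -8.7
top c 485.8 -45.0 size 84 40 deg 32.6
top c 519.7 203.1 size 84 41 deg 16.6
[0.42873008 0.08741547 0.14808093]
```

View pics/o3.png

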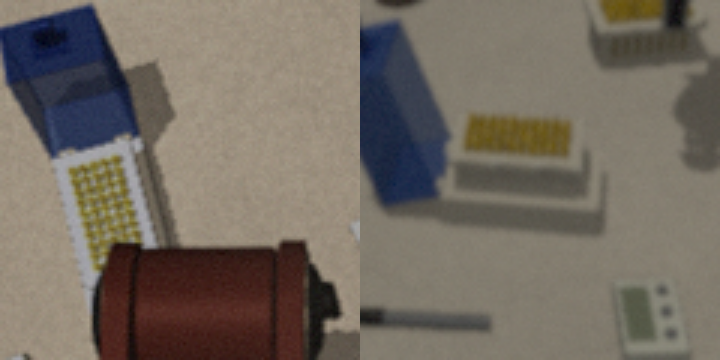

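The tray sits flat on the neck inside the box, with collars at crop (100,210) and centre and angle matching the mouth. Next I go for the tab.

Request:
play_rows(
  series=[
    [[0,0,0.04,0,0,0,1],[0.01,0.01,0.04,0,0,0,1],[0.035,0.025,0.017,0,0,0,1],[0.035,0.025,0,0,0,0,1],[0.035,0.025,0,0,0,0,1],[0.035,0.025,0,0,0,0,1],[0.035,0.025,0,0,0,0,1],[0.037,0.024,0,0,0,0,1],[0,0,0,0,0,0,1],[0,0,0,0,0,0,1]],
  ],
)

```text
time: 24.8
tool_pos: [0.6505, 0.2473, 0.2428]
tool_rot: [0.0, 0.99, 0.143, -0.002]
contact_force: [-0.3, 0.4, -0.5]
gripper_width: 1.0
grasp_force: 0.0
```

Request:
play_rows(
  series=[
    [[0.002,0,-0.03,0,0,0,1],[0,0,-0.03,0,0,0,1],[0,0,-0.027,0,0,0,1],[0,0,0,0,0,0,1],[0,0,0,0,0,0,0.1],[0,0,0,0,0,0,0.1],[0,0,0,0,0,0,0.1],[0,0,0,0,0,0,0.1],[0,0,0,0,0,0,0.1],[0,0,0,0,0,0,0.1]],
  ],
)

```text
time: 25.8
tool_pos: [0.6527, 0.2467, 0.1596]
tool_rot: [-0.001, 0.99, 0.143, 0.001]
contact_force: [-1.0, 3.1, 5.2]
gripper_width: 0.169
grasp_force: 58.8
```

Run:
```python
import numpy as np
th=np.radians(9+np.linspace(108.5,0,21)); p=np.c_[-np.cos(th),np.sin(th)]*.160; d=np.diff(p,axis=0)
for a,b in d: print(round(a*.959,4),round(a*.284,4),round(b,4))
```

```text
-0.0132 -0.0039 0.0063
-0.0137 -0.0041 0.005
-0.0141 -0.0042 0.0036
-0.0144 -0.0043 0.0022
-0.0145 -0.0043 0.0008
-0.0145 -0.0043 -0.0006
-0.0144 -0.0043 -0.002
-0.0141 -0.0042 -0.0035
-0.0138 -0.0041 -0.0048
-0.0133 -0.0039 -0.0062
-0.0126 -0.0037 -0.0074
-0.0119 -0.0035 -0.0087
-0.0111 -0.0033 -0.0098
-0.0101 -0.003 -0.0108
-0.0091 -0.0027 -0.0118
-0.008 -0.0024 -0.0126
-0.0068 -0.002 -0.0134
-0.0056 -0.0017 -0.014
-0.0043 -0.0013 -0.0145
-0.0029 -0.0009 -0.0148
```

Request:
play_rows(
  series=[
    [[-0.0132,-0.004,0.0063,0,0,0,0.1],[-0.0137,-0.004,0.005,0,0,0,0.1],[-0.014,-0.0042,0.0036,0,0,0,0.1],[-0.0144,-0.0043,0.0022,0,0,0,0.1],[-0.0145,-0.0043,0.0008,0,0,0,0.1],[-0.0145,-0.0043,-0.0006,0,0,0,0.1],[-0.0144,-0.0043,-0.002,0,0,0,0.1],[-0.014,-0.0042,-0.0035,0,0,0,0.1],[-0.0138,-0.004,-0.0048,0,0,0,0.1],[-0.0133,-0.004,-0.0062,0,0,0,0.1]],
  ],
)

```text
time: 26.8
tool_pos: [0.5134, 0.2058, 0.1615]
tool_rot: [-0.002, 0.99, 0.143, 0.003]
contact_force: [-3.5, 5.9, 8.2]
gripper_width: 0.166
grasp_force: 58.3
```

Request:
play_rows(
  series=[
    [[-0.0126,-0.0037,-0.0074,0,0,0,0.1],[-0.012,-0.0035,-0.0087,0,0,0,0.1],[-0.011,-0.0033,-0.0098,0,0,0,0.1],[-0.01,-0.003,-0.0108,0,0,0,0.1],[-0.009,-0.0027,-0.0118,0,0,0,0.1],[-0.008,-0.0024,-0.0126,0,0,0,0.1],[-0.0068,-0.002,-0.0134,0,0,0,0.1],[-0.0056,-0.0017,-0.014,0,0,0,0.1]],
  ],
)

```text
time: 27.6
tool_pos: [0.4371, 0.1834, 0.0708]
tool_rot: [-0.002, 0.99, 0.143, 0.0]
contact_force: [-7.9, 6.2, 5.8]
gripper_width: 0.163
grasp_force: 87.0
```

Request:
play_rows(
  series=[
    [[-0.004,-0.0005,-0.0145,0,0,0,0.1],[-0.0025,0,-0.0148,0,0,0,0.1],[0,0,0,0,0,0,0.1],[0,0,0,0,0,0,0.1]],
  ],
)

```text
time: 28.0
tool_pos: [0.431, 0.1816, 0.0415]
tool_rot: [-0.0, 0.99, 0.142, -0.0]
contact_force: [-4.2, 2.6, 2.5]
gripper_width: 0.163
grasp_force: 96.5
```

Press slightly until contact, then release.

Request:
play_rows(
  series=[
    [[0,0,-0.0015,0,0,0,0.1],[0,0,-0.0015,0,0,0,0.1],[0,0,-0.001,0,0,0,0.1],[0,0,0,0,0,0,0.1]],
  ],
)

```text
time: 28.4
tool_pos: [0.43, 0.1814, 0.0374]
tool_rot: [-0.0, 0.99, 0.142, -0.002]
contact_force: [-8.1, 1.3, 4.7]
gripper_width: 0.165
grasp_force: 96.6
```

Request:
play_rows(
  series=[
    [[0,0,-0.001,0,0,0,0.1],[0,0,0,0,0,0,0.4],[0,0,0,0,0,0,0.7],[0,0,0,0,0,0,1],[0,0,0,0,0,0,1],[0,0,0,0,0,0,1],[0,0,0.03,0,0,0,1],[0,0,0.04,0,0,0,1],[-0.01,-0.04,0.04,0,0,0,1],[0,-0.045,0.03,0,0,0,1]],
  ],
)

```text
time: 29.4
tool_pos: [0.4223, 0.105, 0.1709]
tool_rot: [0.0, 0.99, 0.144, 0.001]
contact_force: [1.6, -0.1, 0.4]
gripper_width: 1.001
grasp_force: 0.0
```

Request:
play_rows(
  series=[
    [[0.005,-0.045,0.02,0,0,0,1],[0.005,-0.045,0,0,0,0,1],[0.005,-0.045,0,0,0,0,1],[0.005,-0.045,0,0,0,0,1],[0,0,0,0,0,0,1],[0,0,0,0,0,0,1]],
  ],
)

```text
time: 30.0
tool_pos: [0.4421, -0.0757, 0.1884]
tool_rot: [-0.0, 0.99, 0.141, -0.0]
contact_force: [-0.2, 0.3, -0.2]
gripper_width: 0.999
grasp_force: 0.0
```

Run:
```python
from tray import *
a=grab('top');b=grab('side'); tray('top',.0605,a); print(manip.state()['time'])
o=dict(np.load('side.npz'))['frame']; t=dict(np.load('top.npz'))['frame']
f=lambda im,r,c:cv2.resize(im[r:r+110,c:c+130],None,fx=2.8,fy=2.8)
cv2.imwrite('pics/o4.png',np.vstack([np.hstack([f(t,160,165),f(a['frame'],160,165)]),np.hstack([f(o,200,250),f(b['frame'],200,250)])])[:600])
hs=[cv2.inRange(cv2.cvtColor(x[200:310,250:370],cv2.COLOR_BGR2HSV),(105,100,30),(130,255,255)) for x in(o,b['frame'])]
print([cv2.boundingRect(h) for h in hs],[cv2.countNonZero(h) for h in hs])
```

```text
top c 459.9 -305.2 size 87 41 deg -8.7
30.1
[(38, 33, 64, 34), (38, 33, 64, 35)] [1275, 1078]
```

View pics/o4.png

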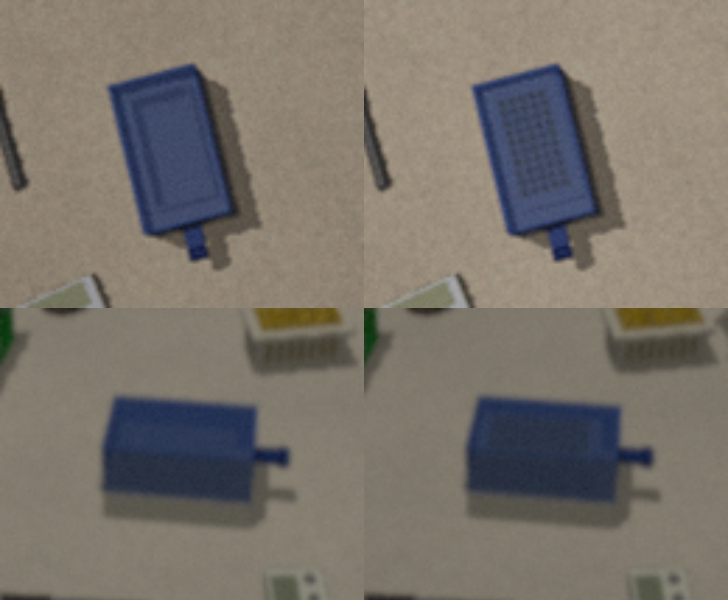

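The before and after pictures match: lid and tab are at the same pixels, closed over the tray, and the other tray stands upright. I hand the job in.

```bash
python3 -c "
from plant import manip
print(manip.job_done())"
```

```text
the job is handed in; nothing more can be done
None
```

The box is refilled and its lid fully closed: the second tray I tried dropped home, the first was too long and stands upright on the bench about 4 mm from where it began, and the third was not needed; I handed it in at about 30 s.

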